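# Find the coil case that rattles and hold it out

## Task

In one of the three sealed coil cases the coil has come loose; in the other two it is packed tight. Pick the cases up and shake or tip them lengthwise to find out which, stand the two tight ones upright on the cork mat, and knock nothing else about. Finish still holding the loose one in the gripper, motionless, about 15 cm above the middle of the black mat and tipped about 30 degrees with its tab end down, so that its coil has slid to the tab end.

Things in the scene. Friction and masses are not known exactly. Their poses are not given: they have to be found in the camera images.
- case_a: sealed coil case A, one of three that look alike: 96 mm long (x) x 46 mm wide (y) x 48 mm high, about 0.23 kg with contents. Lower 27 mm an opaque grey tub, above it a clear cover under which a copper coil with white end flanges lies lengthwise. A small grey tab sticks out 12 mm from the -x end, 27 mm up (the tab end); at the start it points roughly away from the robot. Origin: centre of the underside; z up; grip it across its 46 mm width, walls are stiff
- case_b: sealed coil case B, one of three that look alike: 96 mm long (x) x 46 mm wide (y) x 48 mm high, about 0.23 kg with contents. Lower 27 mm an opaque grey tub, above it a clear cover under which a copper coil with white end flanges lies lengthwise. A small grey tab sticks out 12 mm from the -x end, 27 mm up (the tab end); at the start it points roughly away from the robot. Origin: centre of the underside; z up; grip it across its 46 mm width, walls are stiff
- case_c: sealed coil case C, one of three that look alike: 96 mm long (x) x 46 mm wide (y) x 48 mm high, about 0.23 kg with contents. Lower 27 mm an opaque grey tub, above it a clear cover under which a copper coil with white end flanges lies lengthwise. A small grey tab sticks out 12 mm from the -x end, 27 mm up (the tab end); at the start it points roughly away from the robot. Origin: centre of the underside; z up; grip it across its 46 mm width, walls are stiff
- coil_a (a joint): how far the copper coil in case A has slid along its case from the plain end towards the tab end, m: 0 as all three start (coil 24 mm from the tab end of the cover, 6 mm from the other), 0.018 fully at the tab end (the gaps swapped). A packed coil can move only 1 to 2 mm; the loose one slides freely the whole way once the tab end is tipped about 10 degrees down, or when shaken lengthwise, and stays where it is when level
- coil_b (a joint): how far the copper coil in case B has slid along its case from the plain end towards the tab end, m: 0 as all three start (coil 24 mm from the tab end of the cover, 6 mm from the other), 0.018 fully at the tab end (the gaps swapped). A packed coil can move only 1 to 2 mm; the loose one slides freely the whole way once the tab end is tipped about 10 degrees down, or when shaken lengthwise, and stays where it is when level
- coil_c (a joint): how far the copper coil in case C has slid along its case from the plain end towards the tab end, m: 0 as all three start (coil 24 mm from the tab end of the cover, 6 mm from the other), 0.018 fully at the tab end (the gaps swapped). A packed coil can move only 1 to 2 mm; the loose one slides freely the whole way once the tab end is tipped about 10 degrees down, or when shaken lengthwise, and stays where it is when level
- mat: flat black rubber mat, 130 (x) x 200 (y) mm, 3 mm thick, fixed to the trolley top; origin centre of its underside
- cork: flat cork mat, 130 (x) x 250 (y) mm, 4 mm thick, fixed to the trolley top, room for two cases side by side; origin centre of its underside
- weight: small brass weight with a knob, 24 mm diameter, 40 mm high, loose; origin centre of underside
- post: black block 30 x 22 x 12 mm with a brass terminal, 34 mm high overall, loose; origin centre of underside
- driver: screwdriver 170 mm long lying on the trolley; origin under the middle of its length, x along its length towards the tip
- jar: clear open jar, 100 mm diameter, 140 mm high, loose; origin centre of underside
- coil_form: white tube standing on end, 60 mm diameter, 50 mm high, loose; origin centre of underside
- magnet: dark steel bar 60 (x) x 20 (y) x 14 mm, loose; origin centre of underside
There are look-alikes about, which are no part of the job. Leave any blue look-alike of the case_b alone. Leave any purple look-alike of the case_c alone.

How it is judged:
By the outcome, as a careful person would: the job done as asked, in the order asked, and still so for the second after the job is handed in, while the arm keeps its last pose, push and grip.
It also fails if it takes over 72 s, if anything falls off the work surface, if the arm or the gripper's body presses on something with over 40 N, if the wrist force passes 120 N, or if a joint passes its speed limit or range.

## Robot

A 6-joint arm with a two-finger parallel gripper is mounted at the origin on the work surface. World frame = base frame: x ahead of the robot, y to its left, z up, the work surface at z = 0. Lengths are in mm, angles in rad, forces in N, time in s.
With the tool pointing down it reaches from about 275 to 750 mm from the base axis. Payload 10.2 kg.
Tool frame: the origin (TCP) lies midway between the tips of the shut fingers; the grasp point (between the pads) lies 19 mm behind it; z points along the fingers, y is the direction in which the jaws open and shut (so a half turn about z gives the same grasp; the last joint's range is limited). The gripper opens to 85 mm and grips with 20 to 120 N. Pads are 22 mm wide; open, the fingers measure 114 mm over their backs; the gripper's body (76 mm by 85 mm) begins 54 mm behind the grasp point. The pads swing forward as they close: fully open they stand 13 mm farther back than shut.
Start: joints at [-1.35, 0.313, 1.498, -0, 1.331, -0.223], TCP at [225.41, -474.153, 231.294] pointing down, gripper open.
Joint ranges: [-2.94, 2.94], [-0.97, 2.17], [0.19, 2.56], [-1.23, 4.37], [0.02, 3.11], [-2.88, 2.88]. Speed limits (rad/s): [2.39, 2.39, 3.01, 3.14, 3.14, 3.14].

## Interface

Orientations are given as a unit quaternion [w, x, y, z].
In Python, from rig import ctrl gives the robot as it stands.
- The arm moves only by the tool carry_out, never from a script. Its argument "plan" is a list of rows, each a list of 3 entries, a list of its own where there are three numbers: the finger opening in mm, from 0 to 85.4, then the shift along the tool's x, y, z in mm, then the turn, a rotation vector about the tool's x, y, z in units of 6 degrees (1.0 is 6 degrees). In form: [[grip, [x, y, z], [ax, ay, az]], ...]. A call has 1 to 20 rows; each row shifts and turns the commanded pose from where the row before left it, along the tool's axes as they then stand; what a row does not reach is not made up. A row lasts 1/12 s, in which the tool goes at most 41.7 mm and 7.16 degrees, less where a joint would pass 70% of its speed; a pose out of reach is approached as far as the arm can. A call with a gripper value outside its range is refused whole. The fingers move at their own pace and stop on an object; "grip_force" is the grip in N (left out, the last holds). Time passes only in rows, so rows that do not move let the fingers close. It gives the time, the measured TCP pose, the force and the opening at its end, in the units of the state.
- ctrl.sense(): the state, without advancing time (a new reading comes with each control period).
- ctrl.capture(name): name is "scene" or "side" or "wrist"; returns a dict with "color" (400x640x3 uint8, blue, green, red), "range_z" (400x640 float32, mm along the optical axis (not along the pixel's ray), 0 where there is no reading), "fx", "fy", "cx", "cy" (pixels), "cam_to_world" (4x4, takes a point from camera to world coordinates); the wrist camera has in their place "tool_from_camera" (4x4, takes a point from camera to tool coordinates, whose origin is the TCP and whose axes are the flange's). Camera axes: x right, y up, looking along -z (the intrinsics and any distortion apply to the point x, -y, -z); pixel columns grow to the right and rows downward; lengths in mm; the calibration is good to about 2 mm. A picture is of the moment at which its call begins: read the wrist's pose just before it.
- ctrl.finish_job(): hands the job in, once; it reports no verdict.
The state is a dict: "time_s": time; "joints": joint angles; "dq": joint speeds; "tau": joint torques, N m; "eef_pos": TCP position; "ee_rot": TCP orientation; "force": force on the tool from outside, world axes, zero at the start; "wrist_torque": the same for the moment, N m; "grip_width": opening from 0.0 (shut) to 1.0 (fully open).
Only numpy, scipy, OpenCV 4.12 (cv2) and the standard library are available. Lean on these libraries where they do the work, as an engineer would, in place of code of your own. Each camera call takes 0.05 s, during which the arm holds its last target.

## Working session

There is one attempt and no reset: what is moved stays moved. The work goes in short steps, Python scripts to look and compute and a tool call to move; the robot and the scene stay as the last step left them, time stands still between calls to the robot, and variables do not carry over. Pictures are saved under pics/ and viewed, and the job is handed in when it is done.

Besides the shell and the picture viewer there is one more tool, called after "Emit:" as name(argument=value, ...) on one line, values as JSON. carry_out: Moves the arm, as the interface text tells. Its arguments: {"type":"object","properties":{"plan":{"type":"array"},"grip_force":{"type":"number"}},"required":["plan"]}

```bash
ls; mkdir -p pics
cat > h.py <<'E'
import numpy as np, cv2
from rig import ctrl
from scipy.spatial.transform import Rotation as R
def cap(name,fn=None):
    s=ctrl.sense(); d=ctrl.capture(name)
    if 'cam_to_world' in d: T=np.array(d['cam_to_world'])
    else:
        q=s['ee_rot']; W=np.eye(4); W[:3,:3]=R.from_quat([q[1],q[2],q[3],q[0]]).as_matrix(); W[:3,3]=s['eef_pos']
        T=W@np.array(d['tool_from_camera'])
    d['T']=T
    if fn: cv2.imwrite('pics/'+fn+'.png',d['color'])
    return d
def cloud(d):
    z=d['range_z']; h,w=z.shape; u,v=np.meshgrid(np.arange(w),np.arange(h))
    P=np.stack([(u-d['cx'])/d['fx']*z,-(v-d['cy'])/d['fy']*z,-z],-1)
    P=P@d['T'][:3,:3].T+d['T'][:3,3]; P[z==0]=np.nan
    return P
E
python3 - <<'E'
from h import *
for n in ['scene','side','wrist']:
    d=cap(n,n+'0'); print(n,[k for k in d if k not in('color','range_z')],d['fx'],d['cx'],d['cy'],d['T'].round(2).tolist())
    P=cloud(d); np.savez(n+'0.npz',P=P,c=d['color'])
print(ctrl.sense())
E
```

```text
pics
scene ['fx', 'fy', 'cx', 'cy', 'cam_to_world', 'T'] 438.12690630675655 321.4092202697619 205.04287379320607 [[-0.61, -0.6, 0.52, 1234.51], [0.8, -0.46, 0.4, 532.8], [0.0, 0.66, 0.75, 1022.07], [0.0, 0.0, 0.0, 1.0]]
side ['fx', 'fy', 'cx', 'cy', 'cam_to_world', 'T'] 467.33297326183373 312.3097025839994 201.08587446946433 [[-0.88, 0.3, -0.37, 144.36], [-0.48, -0.54, 0.7, 795.21], [0.01, 0.79, 0.61, 708.06], [0.0, 0.0, 0.0, 1.0]]
wrist ['fx', 'fy', 'cx', 'cy', 'tool_from_camera', 'T'] 289.9133814342369 319.4859215517223 198.35409221962942 [[0.43, 0.85, 0.3, 303.17], [-0.9, 0.41, 0.14, -438.78], [-0.0, -0.33, 0.94, 373.6], [0.0, 0.0, 0.0, 1.0]]
{'time_s': 0.15, 'joints': array([-1.35039400e+00,  3.13312163e-01,  1.49819979e+00, -2.48168826e-05,
        1.33099778e+00, -2.23397027e-01]), 'dq': array([-0.00149093, -0.00200651, -0.00182543, -0.00110351, -0.00079673,
        0.00050647]), 'tau': array([ 5.99381437e-04, -4.12371469e+01, -2.59796727e+01, -2.00612162e-04,
        3.21598214e-03, -1.06143719e-05]), 'eef_pos': array([ 225.36744334, -473.97677038,  230.89493851]), 'ee_rot': array([-4.58556873e-04,  9.75480370e-01,  2.20085977e-01, -1.13654251e-05]), 'force': array([0.30770594, 0.71976022, 0.01266855]), 'wrist_torque': array([ 0.01337003, -0.03297801,  0.03246704]), 'grip_width': 1.0027232280316527}
```

View pics/scene0.png

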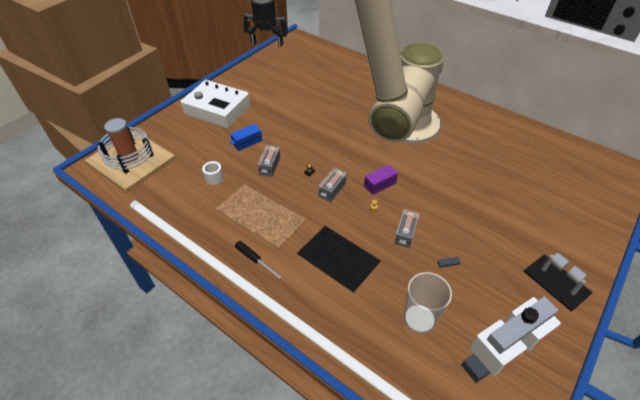

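View pics/side0.png

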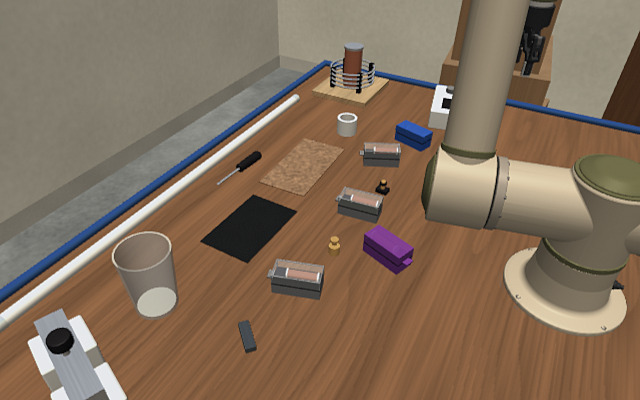

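View pics/wrist0.png

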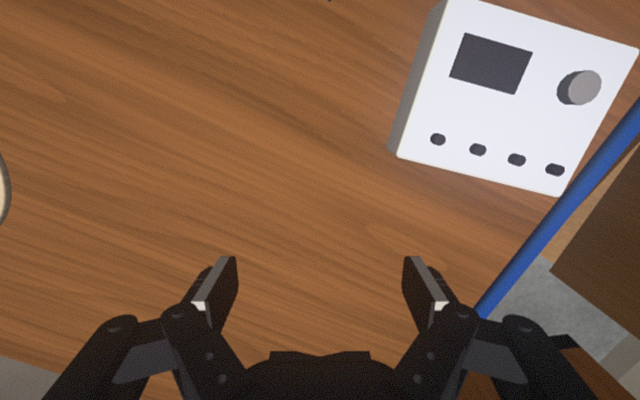

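Scene: grey cases at (269,160), (333,184) and (407,227), cork at (260,215), black mat at (340,258). Next I measure them.

Run:
```python
from h import *
for n,pts in [('scene',{'c1':(269,160),'c2':(333,184),'c3':(407,227),'cork':(260,215),'mat':(340,258),'weight':(374,205),'post':(310,170),'purple':(380,180),'blue':(246,137),'form':(212,173),'jar':(420,320),'magnet':(449,262)}),('side',{'c1':(381,154),'c2':(360,204),'c3':(298,279),'cork':(302,166),'mat':(250,228),'weight':(334,245),'post':(382,187),'purple':(388,249),'magnet':(247,336)})]:
    P=np.load(n+'0.npz')['P']
    for k,(u,v) in pts.items(): print(n,k,np.nanmedian(P[v-2:v+3,u-2:u+3].reshape(-1,3),0).round(0))
    # blob extraction z>6
    ok=(P[...,2]>12)&(P[...,0]>150)&(P[...,2]<160)
    nn,l,st,ce=cv2.connectedComponentsWithStats(ok.astype(np.uint8))
    for k,(u,v) in pts.items():
        i=l[v,u]
        if i==0: continue
        Q=P[l==i]
        # top level points
        r=cv2.minAreaRect(Q[:,:2].astype(np.float32))
        print(n,k,len(Q),'rect',np.round(r[0]),np.round(r[1]),round(r[2],1),'z',np.percentile(Q[:,2],[50,95]).round(0))
    I=np.load(n+'0.npz')['c']
    for k in ('cork','mat'):
        u,v=pts[k]
        hsv=cv2.cvtColor(I,cv2.COLOR_BGR2HSV)
        m=np.zeros((402,642),np.uint8)
        c=I[v-3:v+4,u-3:u+4].reshape(-1,3).astype(float).mean(0)
        good=(np.abs(I.astype(float)-c).max(-1)<(55 if k=='cork' else 22))
        good=cv2.morphologyEx(good.astype(np.uint8),cv2.MORPH_CLOSE,np.ones((3,3)))
        good=cv2.morphologyEx(good,cv2.MORPH_OPEN,np.ones((3,3)))
        nn,l,st,ce=cv2.connectedComponentsWithStats(good)
        Q=P[l==l[v,u]];Q=Q[np.isfinite(Q[:,0])]
        r=cv2.minAreaRect(Q[:,:2].astype(np.float32)); print(n,k,len(Q),r,np.median(Q[:,2]))
cv2.imwrite('pics/crop_sc.png',cv2.resize(np.load('scene0.npz')['c'][120:300,200:480],None,fx=2.8,fy=2.8,interpolation=cv2.INTER_CUBIC))
cv2.imwrite('pics/crop_si.png',cv2.resize(np.load('side0.npz')['c'][110:350,190:460],None,fx=2.5,fy=2.5,interpolation=cv2.INTER_CUBIC))
```

```text
scene c1 [ 505. -234.   46.]
scene c2 [467.  -5.  47.]
scene c3 [475. 261.  47.]
scene cork [ 671. -128.    2.]
scene mat [651. 155.   1.]
scene weight [450. 135.  27.]
scene post [ 439. -119.   13.]
scene purple [364. 101.  46.]
scene blue [ 464. -376.   43.]
scene form [ 659. -336.   43.]
scene jar [722. 432.  77.]
scene magnet [486. 405.  13.]
scene c1 459 rect [ 497. -247.] [111.  48.] 24.8 z [44. 49.]
scene c2 539 rect [457. -18.] [109.  49.] 6.0 z [44. 49.]
scene c3 555 rect [469. 258.] [110.  46.] 17.5 z [46. 49.]
scene weight 67 rect [447. 133.] [21. 21.] 34.5 z [24. 40.]
scene post 32 rect [ 437. -122.] [17. 18.] 64.0 z [27. 32.]
scene purple 556 rect [342.  91.] [51. 99.] 69.9 z [44. 49.]
scene blue 476 rect [ 456. -395.] [ 56. 110.] 71.5 z [43. 48.]
scene form 340 rect [ 646. -354.] [63. 58.] 62.3 z [36. 48.]
scene jar 2103 rect [679. 421.] [99. 97.] 30.6 z [ 92. 139.]
scene magnet 82 rect [484. 404.] [19. 60.] 46.6 z [13. 16.]
scene cork 138951 ((-692.947265625, -393.94873046875), (3629.772216796875, 2154.409423828125), 26.975872039794922) -1.745737594985485
scene mat 257
[... 355 characters left out ...]
 [478. 404.  15.]
side c1 764 rect [ 494. -250.] [107.  55.] 25.7 z [44. 51.]
side c2 1061 rect [457. -22.] [108.  55.] 6.0 z [46. 51.]
side c3 1584 rect [468. 256.] [109.  50.] 18.0 z [48. 50.]
side weight 143 rect [443. 132.] [22. 21.] 44.5 z [25. 42.]
side post 92 rect [ 434. -126.] [21. 29.] 86.2 z [17. 36.]
side purple 1355 rect [335.  90.] [ 50. 110.] 70.5 z [47. 51.]
side magnet 322 rect [481. 401.] [20. 62.] 48.3 z [15. 17.]
side cork 176056 ((994.190185546875, -827.2138671875), (2264.9970703125, 3020.98828125), 0.029348915442824364) 0.2212429370118798
side mat 3172 ((649.2215576171875, 144.88340759277344), (201.8694305419922, 130.00656127929688), 88.73726654052734) 3.983277733804357
```

View pics/crop_sc.png

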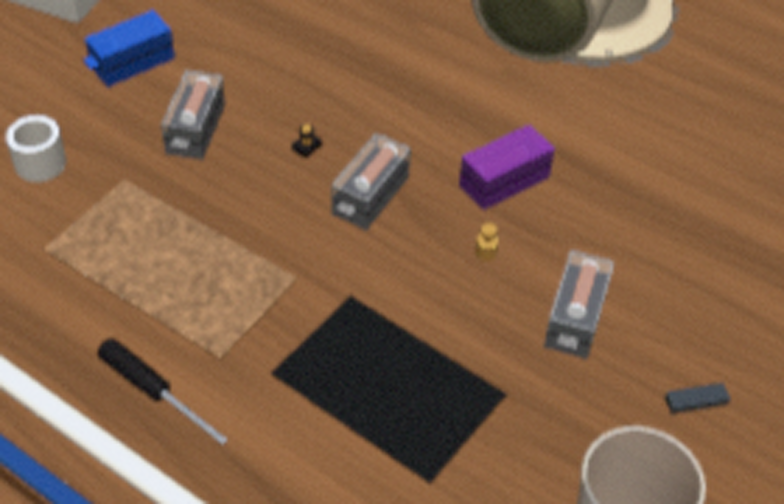

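View pics/crop_si.png

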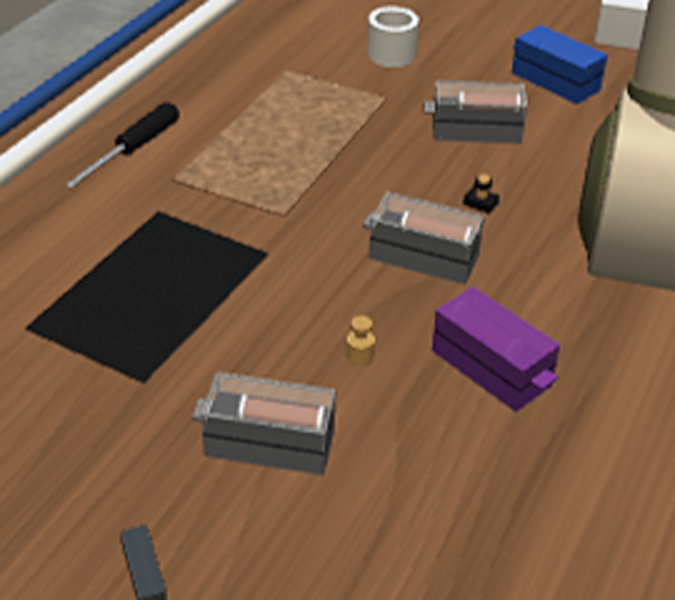

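Emit:
carry_out(plan=[[85,[37,-10,0],[0,0,0]],[85,[37,-10,0],[0,0,0]],[85,[37,-10,0],[0,0,0]],[85,[37,-10,0],[0,0,0]],[85,[37,-10,0],[0,0,0]],[85,[37,-10,0],[0,0,0]],[85,[37,-10,0],[0,0,0]],[85,[37,-10,0],[0,0,0]],[85,[37,-10,0],[0,0,0]],[85,[0,0,0],[0,0,0]],[85,[0,0,0],[0,0,0]]], grip_force=50)

```text
time_s: 1.07
eef_pos: [488.3, -248.5, 230.8]
ee_rot: [-0.0, 0.975, 0.222, -0.0]
force: [-0.5, -0.6, -0.4]
grip_width: 0.996
```

```bash
cat >> h.py <<'E'
def state():
    s=ctrl.sense(); q=s['ee_rot']; M=R.from_quat([q[1],q[2],q[3],q[0]]).as_matrix()
    return s,np.array(s['eef_pos']),M
def blobs(P,zmin=12,zmax=70):
    ok=(P[...,2]>zmin)&(P[...,0]>150)&(P[...,2]<zmax)
    nn,l,st,ce=cv2.connectedComponentsWithStats(ok.astype(np.uint8))
    out=[]
    for i in range(1,nn):
        if st[i,4]<150: continue
        Q=P[l==i]; r=cv2.minAreaRect(Q[:,:2].astype(np.float32)); out.append((ce[i].round(),st[i,4],np.round(r[0]),np.round(r[1]),round(r[2],1),np.percentile(Q[:,2],95).round()))
    return out
E
python3 - <<'E'
from h import *
s,p,M=state(); print(p,M.round(3).tolist(),s['time_s'],s['joints'].round(2))
d=cap('wrist','w1'); P=cloud(d)
for b in blobs(P): print(*b)
E
```

```text
[ 488.31528533 -248.54617355  230.84336831] [[0.902, 0.432, -0.001], [0.432, -0.902, 0.0], [-0.0, -0.001, -1.0]] 1.0667 [-0.68  0.36  1.43 -0.    1.35  0.44]
[ 5. 62.] 239 [448. 121.] [23. 11.] 12.8 23.0
[125. 112.] 5736 [459. -22.] [108.  48.] 6.2 49.0
[474.  88.] 2730 [ 646. -359.] [59. 59.] 61.2 51.0
[621. 129.] 2743 [ 682. -553.] [124.  63.] 45.4 21.0
[ 24. 157.] 3760 [344.  66.] [107.  44.] 5.8 49.0
[324. 169.] 3503 [ 498. -252.] [108.  46.] 25.4 49.0
[214. 165.] 346 [ 437. -128.] [22. 29.] 85.0 35.0
[410. 242.] 3295 [ 456. -400.] [ 48. 108.] 71.8 49.0
[552. 318.] 7133 [ 402. -663.] [146. 290.] 13.4 61.0
[479. 382.] 424 [ 313. -596.] [34. 68.] 7.5 67.0
```

View pics/w1.png

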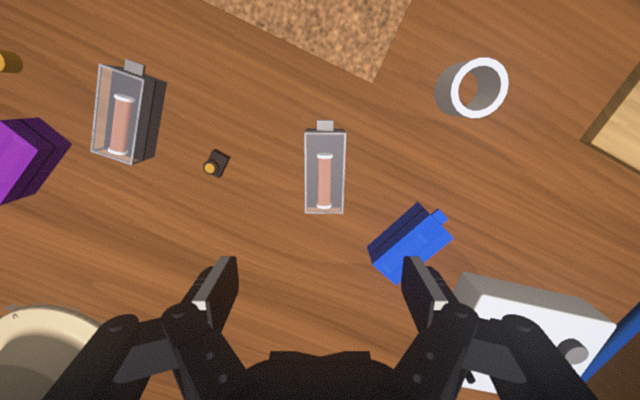

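Wrist view: case 1 is centred at (324,169), tab upwards (away from the robot), in line with the tool. Nothing stands in the way of the fingers. Descending and gripping.

Emit:
carry_out(plan=[[85,[1,5,36],[0,0,0]],[85,[0,0,36],[0,0,0]],[85,[0,0,36],[0,0,0]],[85,[0,0,36],[0,0,0]],[85,[0,0,36],[0,0,0]],[85,[0,0,26],[0,0,0]],[85,[0,0,16],[0,0,0]],[85,[0,0,0],[0,0,0]],[40,[0,0,0],[0,0,0]],[40,[0,0,0],[0,0,0]],[40,[0,0,0],[0,0,0]],[40,[0,0,0],[0,0,0]],[40,[0,0,0],[0,0,0]],[40,[0,0,0],[0,0,0]],[40,[0,0,0],[0,0,0]]])

```text
time_s: 2.37
eef_pos: [491.1, -254.7, 10.9]
ee_rot: [0.001, 0.975, 0.22, 0.001]
force: [-2.0, 0.3, 7.5]
grip_width: 0.53
```

Emit:
carry_out(plan=[[40,[0,0,-10],[0,0,0]],[40,[0,0,-25],[0,0,0]],[40,[0,0,-35],[0,0,0]],[40,[0,0,-35],[0,0,0]],[40,[0,0,-25],[0,-0.5,0]],[40,[0,0,-10],[0,-1,0]],[40,[0,0,0],[0,-1,0]],[40,[0,0,0],[0,-1,0]],[40,[0,0,0],[0,-1,0]],[40,[0,0,0],[0,-0.5,0]],[40,[0,0,0],[0,0,0]],[40,[0,0,0],[0,0,0]],[40,[0,0,0],[0,0,0]],[40,[0,0,0],[0,0,0]]])

```text
time_s: 3.53
eef_pos: [490.7, -254.2, 150.1]
ee_rot: [0.057, 0.943, 0.212, -0.252]
force: [-0.0, 0.7, -3.1]
grip_width: 0.531
```

```bash
cat >> h.py <<'E'
def look(tag,off=(0,0)):
    s,p,M=state(); print('t',s['time_s'],'p',p.round(1),'x',M[:,0].round(3),'z',M[:,2].round(3),'g',s['grip_width']*85.4,'f',s['force'].round(1),'q',s['joints'].round(2))
    c=p-19*M[:,2]
    for n in ('scene','side'):
        d=cap(n); Ti=np.linalg.inv(d['T']); q=Ti[:3,:3]@c+Ti[:3,3]
        u=int(d['cx']+d['fx']*q[0]/-q[2]); v=int(d['cy']+d['fy']*q[1]/q[2]); 
        I=d['color'][max(0,v-50):v+50,max(0,u-60):u+60]
        cv2.imwrite(f'pics/{tag}_{n}.png',cv2.resize(I,None,fx=5,fy=5,interpolation=cv2.INTER_CUBIC))
    cv2.imwrite(f'pics/{tag}.png',np.hstack([cv2.resize(cv2.imread(f'pics/{tag}_{n}.png'),(400,340)) for n in('scene','side')]))
E
python3 -c "
from h import *
look('t1')
cap('wrist','t1w')"
```

```text
t 3.5333 p [ 490.7 -254.2  150.1] x [ 0.784  0.371 -0.498] z [-0.45  -0.214 -0.867] g 45.34492509249236 f [-0.   0.7 -3.1] q [-0.5   0.66  1.27 -0.42  1.54  0.71]
```

View pics/t1.png

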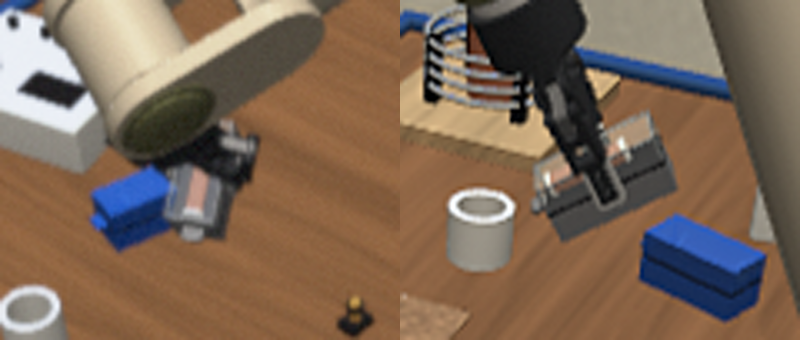

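View pics/t1w.png

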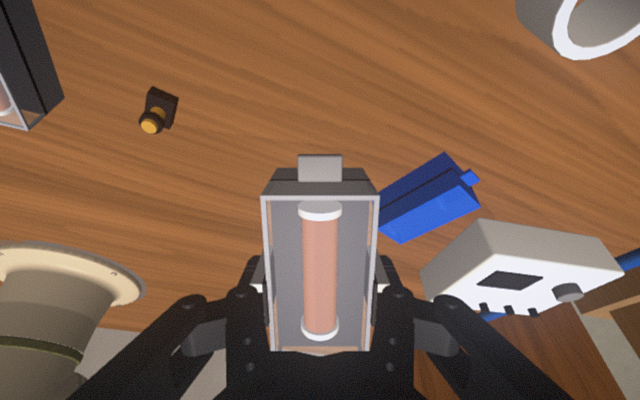

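The wrist view is clear: the coil's flange, at (320,210), lies right at the tab end of the cover, and the side view agrees. So case 1 is the loose one. I set it back where it stood and go on to the tight ones.

Emit:
carry_out(plan=[[40,[0,0,0],[0,1,0]],[40,[0,0,0],[0,1,0]],[40,[0,0,0],[0,1,0]],[40,[0,0,0],[0,1,0]],[40,[0,0,0],[0,1,0]],[40,[0,0,35],[0,0,0]],[40,[0,0,35],[0,0,0]],[40,[0,0,35],[0,0,0]],[40,[0,0,20],[0,0,0]],[40,[0,0,10],[0,0,0]],[40,[0,0,3],[0,0,0]],[40,[0,0,0],[0,0,0]],[40,[0,0,0],[0,0,0]]])

```text
time_s: 4.77
eef_pos: [491.5, -254.3, 12.3]
ee_rot: [0.001, 0.975, 0.22, 0.001]
force: [-0.1, 0.7, -2.1]
grip_width: 0.531
```

```bash
python3 -c "
from h import *
look('t2')
cap('wrist','t2w')"
```

```text
t 4.7667 p [ 491.5 -254.3   12.3] x [0.903 0.429 0.001] z [ 0.001 -0.001 -1.   ] g 45.35562050555967 f [-0.1  0.7 -2.1] q [-0.69  0.64  1.63 -0.    0.87  0.44]
```

View pics/t2w.png

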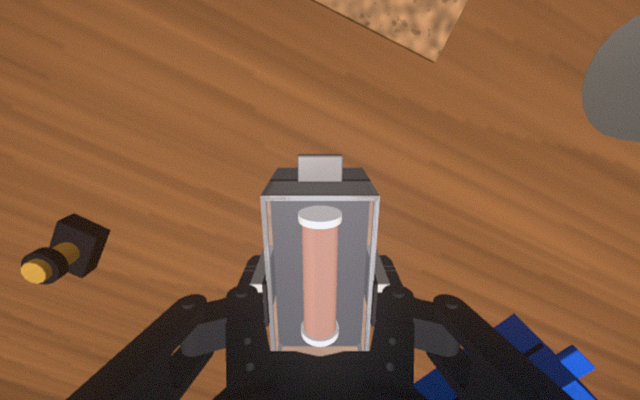

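The coil reads slightly lower than in the tipped view, and perspective could mislead here. I check by projecting the model into this picture.

```bash
cat >> h.py <<'E'
def proj(d,pts_tool):
    T=np.linalg.inv(np.array(d['tool_from_camera'])); o=[]
    for p in pts_tool:
        q=T[:3,:3]@np.array(p)+T[:3,3]; o.append((round(d['cx']+d['fx']*q[0]/-q[2],1),round(d['cy']+d['fy']*q[1]/q[2],1)))
    return o
E
python3 -c "
from h import *
d=cap('wrist')
h=11.5
for nm,x,z in [('tabtop',48,48),('plaintop',-48,48),('tabbot',48,0),('tab tip',60,27)]: print(nm,proj(d,[(x,0,h-z)]))
for s in (0,2,18):
  for z in (32,36,44):
    print(s,z,proj(d,[(24+s,0,h-z),(-42+s,0,h-z)]))
"
```

```text
tabtop [(np.float64(315.7), np.float64(199.7))]
plaintop [(np.float64(316.6), np.float64(381.8))]
tabbot [(np.float64(316.8), np.float64(170.4))]
tab tip [(np.float64(316.2), np.float64(158.4))]
0 32 [(np.float64(316.4), np.float64(236.7)), (np.float64(316.9), np.float64(346.3))]
0 36 [(np.float64(316.3), np.float64(240.7)), (np.float64(316.8), np.float64(352.4))]
0 44 [(np.float64(316.1), np.float64(249.4)), (np.float64(316.7), np.float64(365.6))]
2 32 [(np.float64(316.4), np.float64(232.8)), (np.float64(316.8), np.float64(343.5))]
2 36 [(np.float64(316.3), np.float64(236.7)), (np.float64(316.8), np.float64(349.5))]
2 44 [(np.float64(316.1), np.float64(245.2)), (np.float64(316.6), np.float64(362.6))]
18 32 [(np.float64(316.2), np.float64(200.4)), (np.float64(316.7), np.float64(319.5))]
18 36 [(np.float64(316.1), np.float64(203.5)), (np.float64(316.7), np.float64(325.2))]
18 44 [(np.float64(315.9), np.float64(210.3)), (np.float64(316.5), np.float64(337.5))]
```

View pics/t2.png

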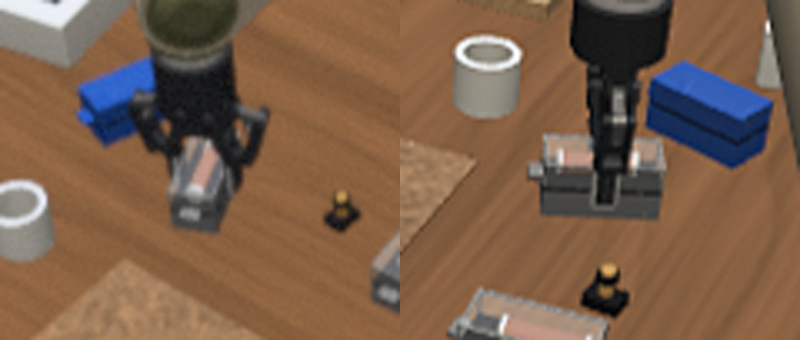

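Case 1 is confirmed loose: slide 0 would put the tab flange at row about 240, slide 18 at about 208, and I see about 210. Releasing it and going over to case 2.

Emit:
carry_out(plan=[[40,[0,0,1.5],[0,0,0]],[40,[0,0,0],[0,0,0]],[60,[0,0,0],[0,0,0]],[85,[0,0,0],[0,0,0]],[85,[0,0,0],[0,0,0]],[85,[0,0,0],[0,0,0]],[85,[0,0,-20],[0,0,0]],[85,[0,0,-35],[0,0,0]],[85,[0,0,-40],[0,0,0]],[85,[0,0,-40],[0,0,0]],[85,[9,-32,-30],[0,0,0]],[85,[9,-32,-15],[0,0,0]],[85,[9,-32,0],[0,0,0]],[85,[9,-32,0],[0,0,0]],[85,[9,-32,0],[0,0,0]],[85,[9,-33,0],[0,0,0]],[85,[10,-33,0],[0,0,1]],[85,[0,0,0],[0,0,1.1]],[85,[0,0,0],[0,0,1.1]],[85,[0,0,0],[0,0,0]]])

```text
time_s: 6.63
eef_pos: [452.1, -23.9, 187.8]
ee_rot: [0.0, 0.999, 0.053, 0.0]
force: [-0.3, -0.6, -0.2]
grip_width: 0.992
```

Run:
```python
from h import *
s,p,M=state(); print(p,M.round(3).tolist(),s['time_s'],s['joints'].round(2))
d=cap('wrist','w2'); P=cloud(d)
for b in blobs(P): print(*b)
```

```text
[452.14671576 -23.92489616 187.82068555] [[0.994, 0.106, 0.0], [0.106, -0.994, -0.0], [0.0, 0.0, -1.0]] 6.6333 [-0.31  0.2   1.77  0.    1.18  1.15]
[ 49. 140.] 7639 [470. 254.] [108.  49.] 17.4 49.0
[542. 164.] 6789 [ 499. -252.] [109.  48.] 25.6 49.0
[317. 179.] 4513 [459. -22.] [108.  46.] 6.0 49.0
[178. 172.] 553 [447. 127.] [23. 20.] 18.4 41.0
[623. 226.] 2092 [ 446. -373.] [84. 28.] 1.0 49.0
[407. 201.] 415 [ 437. -127.] [21. 30.] 82.7 35.0
[216. 247.] 2214 [342.  87.] [46. 97.] 69.8 49.0
```

View pics/w2.png

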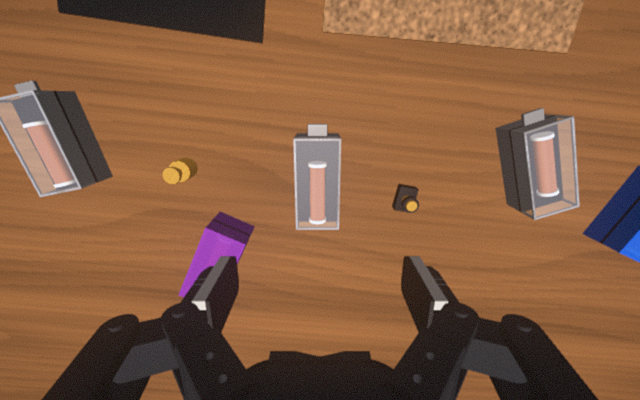

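Case 1's coil now visibly sits at its tab end (543,136), unlike the coil in case 2. Case 2, at (317,180), is in line with the tool, so I grip it.

Emit:
carry_out(plan=[[85,[1,-1,36],[0,0,0]],[85,[0,0,36],[0,0,0]],[85,[0,0,36],[0,0,0]],[85,[0,0,36],[0,0,0]],[85,[0,0,22],[0,0,0]],[85,[0,0,12],[0,0,0]],[85,[0,0,0],[0,0,0]],[40,[0,0,0],[0,0,0]],[40,[0,0,0],[0,0,0]],[40,[0,0,0],[0,0,0]],[40,[0,0,0],[0,0,0]],[40,[0,0,0],[0,0,0]],[40,[0,0,0],[0,0,0]],[40,[0,0,-10],[0,0,0]],[40,[0,0,-25],[0,0,0]],[40,[0,0,-30],[0,0,0]],[40,[0,0,-30],[0,0,0]],[40,[0,0,-30],[0,0,0]],[40,[0,0,-15],[0,0,0]]])

```text
time_s: 8.27
eef_pos: [453.8, -23.5, 153.9]
ee_rot: [0.001, 0.999, 0.055, 0.002]
force: [0.3, -0.3, -1.7]
grip_width: 0.533
```

Emit:
carry_out(plan=[[40,[0,0,0],[0,-1,0]],[40,[0,0,0],[0,-1,0]],[40,[0,0,0],[0,-1,0]],[40,[0,0,0],[0,-1,0]],[40,[0,0,0],[0,-1,0]],[40,[0,0,0],[0,0,0]],[40,[0,0,0],[0,0,0]],[40,[0,0,0],[0,0,0]],[40,[0,0,0],[0,0,0]]])

```text
time_s: 9.02
eef_pos: [452.8, -23.4, 150.6]
ee_rot: [0.014, 0.965, 0.052, -0.257]
force: [-0.2, -0.1, -2.1]
grip_width: 0.534
```

```bash
python3 -c "
from h import *
look('t3')
cap('wrist','t3w')"
```

```text
t 9.0167 p [452.8 -23.4 150.6] x [ 0.862  0.094 -0.497] z [-0.494 -0.054 -0.868] g 45.63433344891932 f [-0.2 -0.1 -2.1] q [-0.22  0.54  1.48 -0.16  1.62  1.28]
```

View pics/t3w.png

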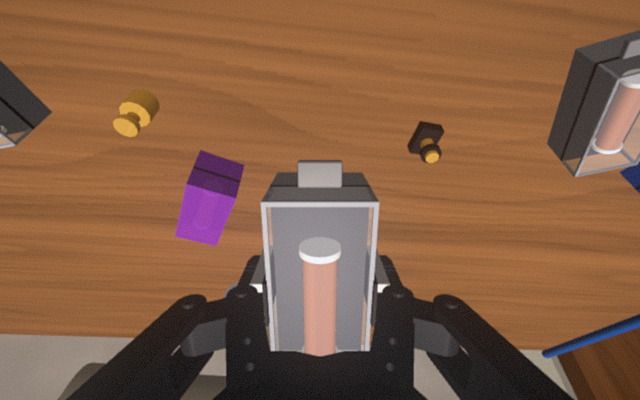

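Run:
```python
from h import *
P=np.load('scene0.npz')['P'];I=np.load('scene0.npz')['c']
# cork corners hand-picked in scene
for u,v in [(217,209),(245,186),(304,220),(278,245)]: print(np.nanmedian(P[v-1:v+2,u-1:u+2].reshape(-1,3),0).round())
P=np.load('side0.npz')['P']
for u,v in [(305,139),(342,151),(304,195),(261,183)]: print('s',np.nanmedian(P[v-1:v+2,u-1:u+2].reshape(-1,3),0).round())
```

```text
[ 733. -248.    2.]
[ 609. -250.    2.]
[605. -10.   2.]
[722. -12.   2.]
s [ 728. -254.    4.]
s [ 605. -248.    5.]
s [599. -17.   3.]
s [722.  -8.   2.]
```

Case 2's coil has stayed put (tab flange at row 243), so it is tight. Carrying it to the cork, which spans x 603..730 and y -252..-6.

Emit:
carry_out(plan=[[40,[0,0,0],[0,1,0]],[40,[0,0,0],[0,1,0]],[40,[0,0,0],[0,1,0]],[40,[0,0,0],[0,1,0]],[40,[0,0,0],[0,1,0]],[40,[20,7,0],[0,0,0]],[40,[34,12,0],[0,0,0]],[40,[34,12,0],[0,0,0]],[40,[34,12,0],[0,0,0]],[40,[34,12,0],[0,0,0]],[40,[30,12,0],[0,0,0.5]],[40,[16,7,0],[0,0,0.5]],[40,[0,0,30],[0,0,0]],[40,[0,0,35],[0,0,0]],[40,[0,0,30],[0,0,0]],[40,[0,0,15],[0,0,0]],[40,[0,0,0],[0,0,0]],[40,[0,0,0],[0,0,0]]])

```text
time_s: 10.67
eef_pos: [661.5, -75.9, 40.0]
ee_rot: [-0.0, 1.0, 0.002, -0.0]
force: [1.0, 0.2, -1.5]
grip_width: 0.531
```

```bash
python3 -c "
from h import *
look('t4')"
```

```text
t 10.6667 p [661.5 -75.9  40. ] x [ 1.     0.004 -0.   ] z [-0.  0. -1.] g 45.37885544565456 f [ 1.   0.2 -1.5] q [-0.29  0.8   1.22 -0.    1.11  1.28]
```

View pics/t4.png

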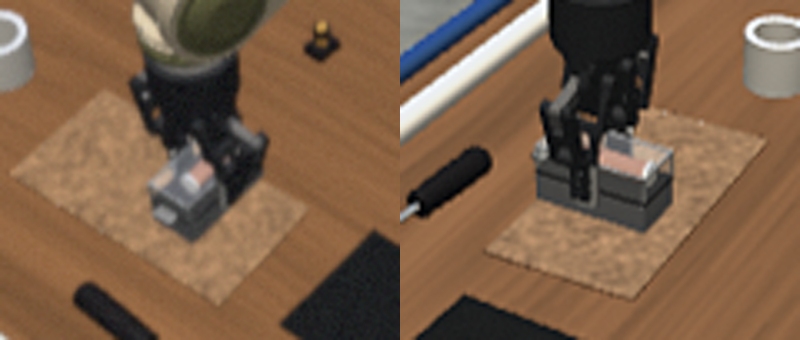

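Emit:
carry_out(plan=[[40,[0,0,14],[0,0,0]],[40,[0,0,8],[0,0,0]],[40,[0,0,2],[0,0,0]],[40,[0,0,1],[0,0,0]],[40,[0,0,0],[0,0,0]],[40,[0,0,0],[0,0,0]]])

```text
time_s: 11.27
eef_pos: [661.5, -75.8, 15.0]
ee_rot: [0.0, 1.0, 0.002, -0.0]
force: [-3.8, 1.0, 4.5]
grip_width: 0.534
```

Emit:
carry_out(plan=[[50,[0,0,0],[0,0,0]],[75,[0,0,0],[0,0,0]],[75,[0,0,0],[0,0,0]],[75,[0,0,0],[0,0,0]],[75,[0,0,-20],[0,0,0]],[75,[0,0,-35],[0,0,0]],[75,[0,0,-40],[0,0,0]],[85,[0,0,-40],[0,0,0]],[85,[-20,-33,-30],[0,0,0]],[85,[-20,-33,0],[0,0,0]],[85,[-20,-33,0],[0,0,0]],[85,[-20,-33,0],[0,0,0]],[85,[-20,-33,0],[0,0,0]],[85,[-20,-33,0],[0,0,0]],[85,[-20,-33,0],[0,0,0]],[85,[-20,-33,0],[0,0,0]],[85,[-19,-33,0],[0,0,-1]],[85,[-19,-33,0],[0,0,-1]],[85,[0,0,0],[0,0,-0.9]],[85,[0,0,0],[0,0,0]]])

```text
time_s: 12.93
eef_pos: [461.0, 247.7, 175.5]
ee_rot: [-0.0, 0.988, 0.156, 0.0]
force: [0.3, -0.8, -0.1]
grip_width: 0.999
```

Run:
```python
from h import *
s,p,M=state(); print(p,M.round(3).tolist(),s['time_s'],s['joints'].round(2))
d=cap('wrist','w3'); P=cloud(d)
for b in blobs(P): print(*b)
cap('scene','s3')
```

```text
[461.03900784 247.71631206 175.50447926] [[0.951, 0.309, 0.001], [0.309, -0.951, 0.0], [0.001, 0.0, -1.0]] 12.9333 [0.27 0.36 1.59 0.   1.2  1.53]
[183. 116.] 1189 [483. 400.] [20. 60.] 48.2 15.0
[314. 178.] 4929 [470. 254.] [108.  46.] 17.4 49.0
[415. 228.] 508 [446. 131.] [20. 23.] 73.3 41.0
[604. 291.] 506 [ 437. -127.] [22. 30.] 84.6 34.0
[395. 326.] 1802 [319.  99.] [41. 68.] 70.1 49.0
```

View pics/w3.png

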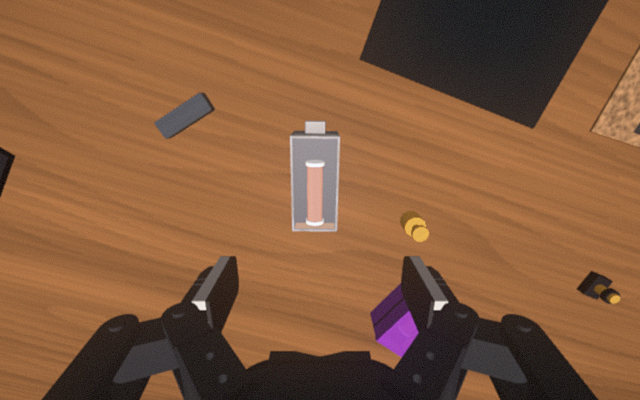

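View pics/s3.png

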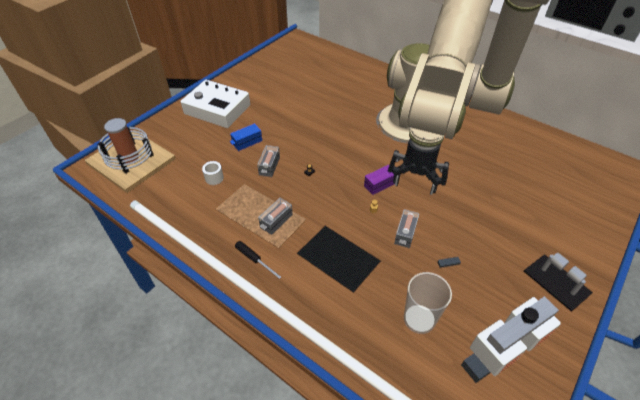

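Case 2 stands on the cork. Case 3, at (314,178), is in line with the tool; I grip, lift and tip it.

Emit:
carry_out(plan=[[85,[4.5,-3.5,36],[0,0,0.1]],[85,[0,0,36],[0,0,0]],[85,[0,0,36],[0,0,0]],[85,[0,0,30],[0,0,0]],[85,[0,0,17],[0,0,0]],[85,[0,0,10],[0,0,0]],[85,[0,0,0],[0,0,0]],[40,[0,0,0],[0,0,0]],[40,[0,0,0],[0,0,0]],[40,[0,0,0],[0,0,0]],[40,[0,0,0],[0,0,0]],[40,[0,0,0],[0,0,0]],[40,[0,0,0],[0,0,0]],[40,[0,0,-10],[0,0,0]],[40,[0,0,-25],[0,0,0]],[40,[0,0,-30],[0,0,0]],[40,[0,0,-30],[0,0,0]],[40,[0,0,-30],[0,0,0]],[40,[0,0,-15],[0,0,0]]])

```text
time_s: 14.62
eef_pos: [465.9, 251.3, 154.6]
ee_rot: [-0.0, 0.989, 0.148, 0.002]
force: [0.3, 0.2, -1.1]
grip_width: 0.529
```

Emit:
carry_out(plan=[[40,[0,0,0],[0,-1,0]],[40,[0,0,0],[0,-1,0]],[40,[0,0,0],[0,-1,0]],[40,[0,0,0],[0,-1,0]],[40,[0,0,0],[0,-1,0]],[40,[0,0,0],[0,0,0]],[40,[0,0,0],[0,0,0]],[40,[0,0,0],[0,0,0]],[40,[0,0,0],[0,0,0]]])

```text
time_s: 15.37
eef_pos: [464.9, 251.1, 151.3]
ee_rot: [0.038, 0.956, 0.143, -0.254]
force: [0.3, -0.1, -2.2]
grip_width: 0.533
```

```bash
python3 -c "
from h import *
look('t5')
cap('wrist','t5w')"
```

```text
t 15.3667 p [464.9 251.1 151.3] x [ 0.83   0.254 -0.497] z [-0.475 -0.146 -0.868] g 45.52390107840378 f [ 0.3 -0.1 -2.2] q [ 0.28  0.69  1.21 -0.01  1.76  1.55]
```

View pics/t5w.png

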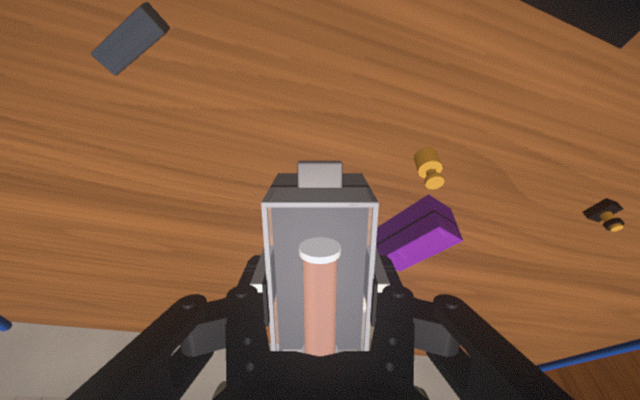

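Case 3 is tight too (flange at row 243). On to the cork.

Emit:
carry_out(plan=[[40,[0,0,0],[0,1,0]],[40,[0,0,0],[0,1,0]],[40,[0,0,0],[0,1,0]],[40,[0,0,0],[0,1,0]],[40,[0,0,0],[0,1,0]],[40,[3,25,0],[0,0,0]],[40,[5,36,0],[0,0,0]],[40,[5,38,0],[0,0,0]],[40,[5,38,0],[0,0,0]],[40,[5,38,0],[0,0,0]],[40,[5,38,0],[0,0,0]],[40,[5,38,0],[0,0,0]],[40,[5,38,0],[0,0,0]],[40,[5,38,0],[0,0,0]],[40,[5,38,0],[0,0,0]],[40,[5,38,0],[0,0,0]],[40,[4,38,0],[0,0,0]],[40,[3,38,0],[0,0,1]],[40,[0,0,0],[0,0,1]],[40,[0,0,0],[0,0,0.9]]])

```text
time_s: 17.18
eef_pos: [662.5, -191.6, 149.7]
ee_rot: [-0.0, 1.0, -0.007, -0.0]
force: [-0.1, -0.5, -2.0]
grip_width: 0.535
```

Emit:
carry_out(plan=[[40,[0,0,20],[0,0,0]],[40,[0,0,35],[0,0,0]],[40,[0,0,30],[0,0,0]],[40,[0,0,10],[0,0,0]],[40,[0,0,0],[0,0,0]]])

```text
time_s: 17.6
eef_pos: [661.4, -188.7, 52.8]
ee_rot: [-0.001, 1.0, -0.003, -0.002]
force: [0.3, 1.2, -2.2]
grip_width: 0.53
```

```bash
python3 -c "
from h import *
look('t6')"
```

```text
t 17.6 p [ 661.4 -188.7   52.8] x [ 1.    -0.006 -0.005] z [-0.005  0.002 -1.   ] g 45.24968930309937 f [ 0.3  1.2 -2.2] q [-0.45  0.84  1.12  0.    1.19  1.13]
```

View pics/t6.png

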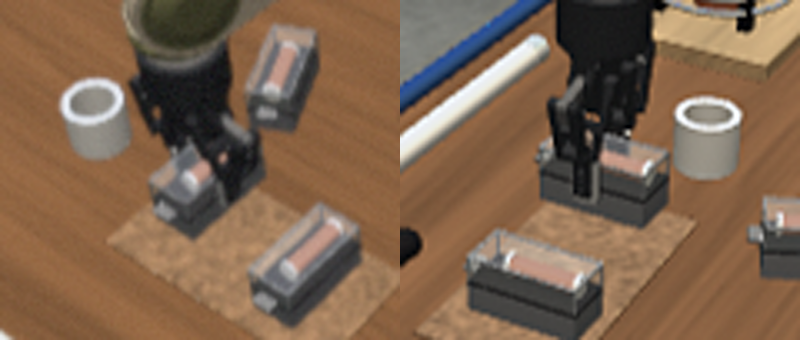

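Clear all round. Down and release.

Emit:
carry_out(plan=[[40,[0,0,18],[0,0,0]],[40,[0,0,13],[0,0,0]],[40,[0,0,4],[0,0,0]],[40,[0,0,1.5],[0,0,0]],[40,[0,0,0],[0,0,0]],[40,[0,0,0],[0,0,0]]])

```text
time_s: 18.2
eef_pos: [663.3, -189.6, 19.8]
ee_rot: [0.0, 1.0, -0.003, 0.001]
force: [-0.0, -1.1, -2.3]
grip_width: 0.534
```

Emit:
carry_out(plan=[[40,[0,0,2.5],[0,0,0]],[40,[0,0,1.5],[0,0,0]],[40,[0,0,0.7],[0,0,0]],[40,[0,0,0],[0,0,0]],[40,[0,0,0],[0,0,0]]])

```text
time_s: 18.62
eef_pos: [663.2, -189.7, 15.8]
ee_rot: [0.0, 1.0, -0.003, 0.001]
force: [-4.5, -0.7, 7.3]
grip_width: 0.534
```

Emit:
carry_out(plan=[[50,[0,0,0],[0,0,0]],[75,[0,0,0],[0,0,0]],[75,[0,0,0],[0,0,0]],[75,[0,0,0],[0,0,0]],[75,[0,0,-20],[0,0,0]],[75,[0,0,-35],[0,0,0]],[75,[0,0,-40],[0,0,0]],[85,[0,0,-40],[0,0,0]],[85,[-34,13,-25],[0,0,0]],[85,[-34,13,0],[0,0,0]],[85,[-34,13,0],[0,0,0]],[85,[-34,13,0],[0,0,0]],[85,[-34,13,0],[0,0,0]],[85,[0,0,0],[0,0,-1.1]],[85,[0,0,0],[0,0,-1.1]],[85,[0,0,0],[0,0,-1.1]],[85,[0,0,0],[0,0,-1]],[85,[0,0,0],[0,0,0]],[85,[0,0,0],[0,0,0]]])

```text
time_s: 20.2
eef_pos: [494.3, -252.6, 172.7]
ee_rot: [0.0, 0.976, 0.219, 0.0]
force: [0.4, -0.1, 0.1]
grip_width: 0.995
```

Run:
```python
from h import *
s,p,M=state(); print(p,M.round(3).tolist(),s['time_s'],s['joints'].round(2))
d=cap('wrist','w4'); P=cloud(d)
for b in blobs(P): print(*b)
cap('scene','s4')
```

```text
[ 494.31459597 -252.57775455  172.68048761] [[0.904, 0.427, 0.0], [0.427, -0.904, -0.0], [0.0, 0.0, -1.0]] 20.2 [-0.68  0.43  1.49 -0.    1.22  0.45]
[321.  20.] 2552 [ 636. -190.] [46. 45.] 89.6 53.0
[498.  88.] 4344 [ 646. -359.] [59. 59.] 44.6 51.0
[320. 184.] 4963 [ 499. -252.] [108.  46.] 25.3 49.0
[635. 148.] 164 [ 666. -536.] [26. 12.] 45.0 20.0
[  4. 162.] 238 [367.  60.] [15. 32.] 71.6 23.0
[190. 181.] 510 [ 437. -128.] [22. 29.] 86.1 35.0
[420. 265.] 3428 [ 456. -399.] [ 48. 108.] 71.9 49.0
[586. 349.] 5434 [ 446. -653.] [290.  73.] 84.7 61.0
[477. 388.] 870 [ 350. -532.] [50. 48.] 46.1 61.0
```

View pics/w4.png

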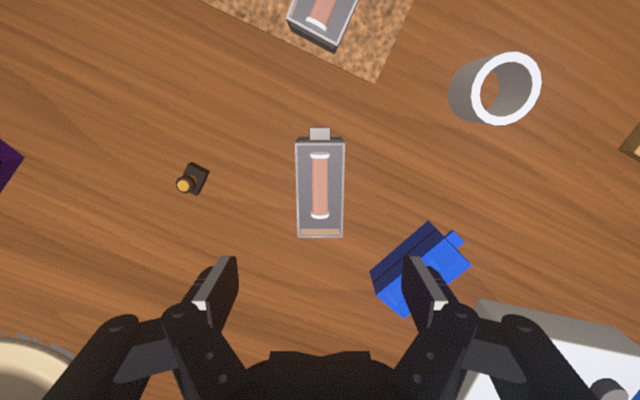

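View pics/s4.png

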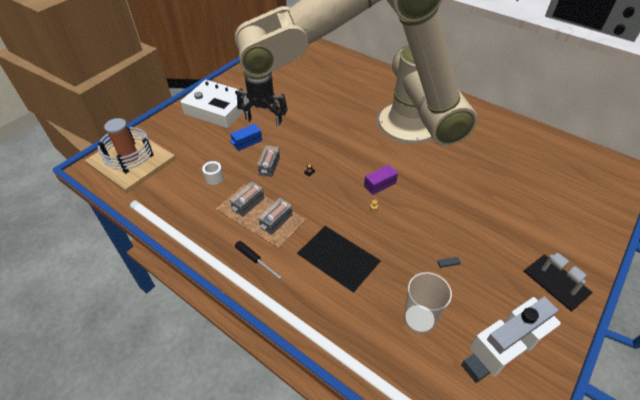

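Both tight cases stand on the cork. Case 1, at (320,184), has its coil towards the tab end (about 15 mm). Gripping and lifting it.

Emit:
carry_out(plan=[[85,[-1.8,0.8,36],[0,0,0]],[85,[0,0,36],[0,0,0]],[85,[0,0,36],[0,0,0]],[85,[0,0,30],[0,0,0]],[85,[0,0,15],[0,0,0]],[85,[0,0,9],[0,0,0]],[85,[0,0,0],[0,0,0]],[40,[0,0,0],[0,0,0]],[40,[0,0,0],[0,0,0]],[40,[0,0,0],[0,0,0]],[40,[0,0,0],[0,0,0]],[40,[0,0,0],[0,0,0]],[40,[0,0,0],[0,0,0]],[40,[0,0,-10],[0,0,0]],[40,[0,0,-25],[0,0,0]],[40,[0,0,-30],[0,0,0]],[40,[0,0,-35],[0,0,0]],[40,[0,0,-35],[0,0,0]],[40,[0,0,-20],[0,0,0]],[40,[0,0,0],[0,0,0]]])

```text
time_s: 21.97
eef_pos: [494.4, -255.1, 171.0]
ee_rot: [0.003, 0.975, 0.22, 0.003]
force: [0.4, 1.1, -2.4]
grip_width: 0.533
```

Emit:
carry_out(plan=[[40,[12,-12,0],[0,0,0]],[40,[26,-24,0],[0,0,0]],[40,[26,-25,0],[0,0,0]],[40,[26,-25,0],[0,0,0]],[40,[26,-25,0],[0,0,0]],[40,[26,-25,0],[0,0,0]],[40,[26,-25,0],[0,0,0]],[40,[26,-25,0],[0,0,0]],[40,[26,-25,0],[0,0,0]],[40,[26,-25,0],[0,0,0]],[40,[26,-25,0],[0,0,0]],[40,[25,-23,0],[0,0,0]],[40,[14,-13,0],[0,0,0.5]],[40,[0,0,0],[0,0,1]],[40,[0,0,0],[0,0,0.5]],[40,[0,0,0],[0,0,0]],[40,[0,0,0],[0,0,0]]])

```text
time_s: 23.38
eef_pos: [645.9, 147.6, 164.8]
ee_rot: [-0.0, 0.993, 0.118, -0.001]
force: [-0.2, -0.1, -2.1]
grip_width: 0.536
```

Emit:
carry_out(plan=[[40,[0,0,5],[0,-0.5,0]],[40,[0,0,0],[0,-1,0]],[40,[0,0,0],[0,-1,0]],[40,[0,0,0],[0,-1,0]],[40,[0,0,0],[0,-1,0]],[40,[0,0,0],[0,-0.5,0]],[40,[0,0,0],[0,0,0]],[40,[0,0,0],[0,0,0]],[40,[0,0,0],[0,0,0]],[40,[0,0,0],[0,0,0]],[40,[0,0,0],[0,0,0]],[40,[0,0,0],[0,0,0]]])

```text
time_s: 24.38
eef_pos: [646.3, 147.6, 161.6]
ee_rot: [0.03, 0.96, 0.113, -0.256]
force: [-0.7, 0.5, -2.1]
grip_width: 0.531
```

```bash
python3 -c "
from h import *
look('t7')
cap('wrist','t7w')"
```

```text
t 24.3833 p [646.3 147.6 161.6] x [ 0.843  0.201 -0.499] z [-0.485 -0.116 -0.867] g 45.35830697646277 f [-0.7  0.5 -2.1] q [ 0.08  1.06  0.49 -0.09  2.1   1.39]
```

View pics/t7w.png

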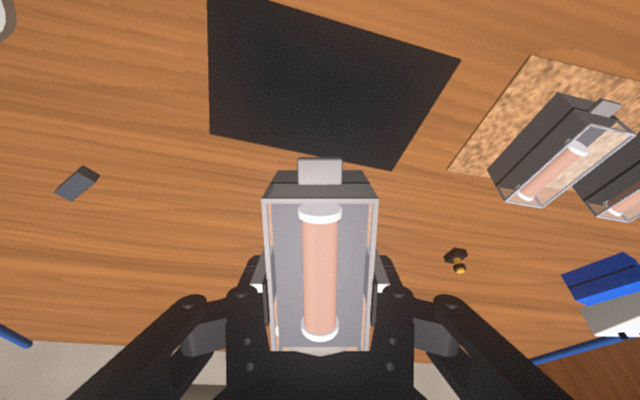

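View pics/t7.png

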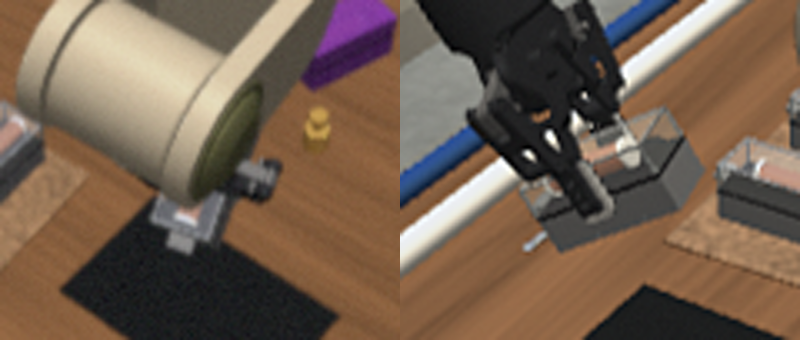

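Emit:
carry_out(plan=[[40,[2,1,2],[0,0,0]],[40,[2,1,1],[0,0,0]],[40,[0,0,0],[0,0,0]],[40,[0,0,0],[0,0,0]],[40,[0,0,0],[0,0,0]],[40,[0,0,0],[0,0,0]],[40,[0,0,0],[0,0,0]],[40,[0,0,0],[0,0,0]],[40,[0,0,0],[0,0,0]],[40,[0,0,0],[0,0,0]],[40,[0,0,0],[0,0,0]],[40,[0,0,0],[0,0,0]]])

```text
time_s: 25.53
eef_pos: [648.7, 146.2, 156.1]
ee_rot: [0.03, 0.959, 0.113, -0.257]
force: [-0.5, -0.8, -2.2]
grip_width: 0.53
```

Run:
```python
from h import *
s,p,M=state(); print(p.round(1),M[:,0].round(3),s['time_s'],np.abs(s['dq']).max(),s['grip_width'])
for z in (32,36,44):
    d=cap('wrist') if z==32 else d
    print(z,[proj(d,[(24+k,0,11.5-z)])[0][1] for k in(0,15,18)])
cv2.imwrite('pics/f_w.png',cv2.resize(d['color'][180:360,240:400],None,fx=3,fy=3,interpolation=cv2.INTER_CUBIC))
for n in('scene','side'):
    d=cap(n,'f_'+n)
    for b in blobs(cloud(d)): print(n,*b)
```

```text
[648.7 146.2 156.1] [ 0.842  0.201 -0.5  ] 25.5333 0.0008267505497568302 0.5296591655125203
32 [np.float64(236.1), np.float64(206.3), np.float64(200.0)]
36 [np.float64(240.1), np.float64(209.5), np.float64(203.1)]
44 [np.float64(248.7), np.float64(216.5), np.float64(209.8)]
scene [74. 44.] 1629 [  515. -1481.] [310. 620.] 40.5 68.0
scene [208. 101.] 2434 [ 406. -649.] [511. 297.] 0.1 61.0
scene [245. 136.] 473 [ 455. -394.] [ 55. 108.] 70.3 49.0
scene [125. 146.] 425 [ 742. -674.] [144. 151.] 84.0 68.0
scene [131. 165.] 1866 [ 760. -637.] [229. 203.] 89.7 58.0
scene [206. 283.] 3317 [ 939. -198.] [1220.  179.] 82.3 23.0
scene [212. 172.] 334 [ 647. -354.] [60. 60.] 6.8 50.0
scene [384. 178.] 405 [341.  92.] [50. 98.] 68.9 49.0
scene [247. 198.] 651 [ 667. -187.] [109.  51.] 0.1 53.0
scene [274. 216.] 652 [666. -72.] [108.  52.] 0.0 53.0
scene [274. 307.] 3367 [881.  21.] [ 27. 958.] 0.0 27.0
scene [251. 254.] 286 [799. -17.] [169.  25.] 87.8 25.0
scene [602. 331.] 1722 [402. 816.] [503.  72.] 0.3 24.0
scene [427. 299.] 364 [650. 416.] [28. 75.] 10.7 68.0
scene [418. 323.] 329 [704. 427.] [37. 86.] 14.3 67.0
scene [481. 364.] 706 [704. 608.] [ 66. 111.] 17.2 66.0
side [70. 24.] 2106 [2095. -678.] [921.  36.] 89.9 67.0
side [502.  39.] 1314 [  386. -1339.] [374.  35.] 2.3 67.0
side [463. 108.] 2484 [ 346. -650.] [394. 295.] 0.8 65.0
side [252. 115.] 173 [ 936. -287.] [ 23. 140.] 0.2 25.0
side [264. 123.] 365 [ 875. -259.] [229.  26.] 89.9 29.0
side [ 95. 228.] 2120 [936. 265.] [596.  25.] 89.7 25.0
side [295. 167.] 905 [663. -74.] [108.  50.] 0.2 55.0
side [ 99. 247.] 3003 [877. 301.] [ 28. 610.] 0.1 29.0
side [388. 248.] 1358 [335.  91.] [ 49. 110.] 70.6 50.0
side [156. 302.] 927 [655. 433.] [86. 40.] 56.8 68.0
side [247. 335.] 320 [481. 401.] [20. 61.] 47.8 17.0
```

View pics/f_w.png

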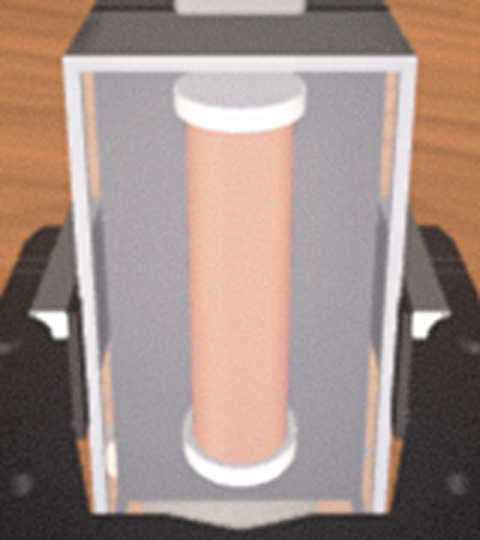

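View pics/f_scene.png

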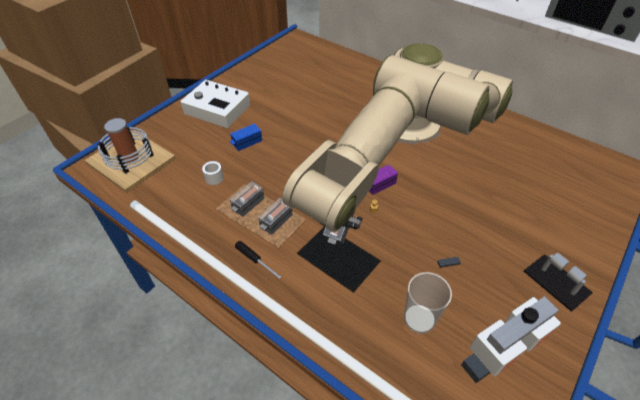

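View pics/f_side.png

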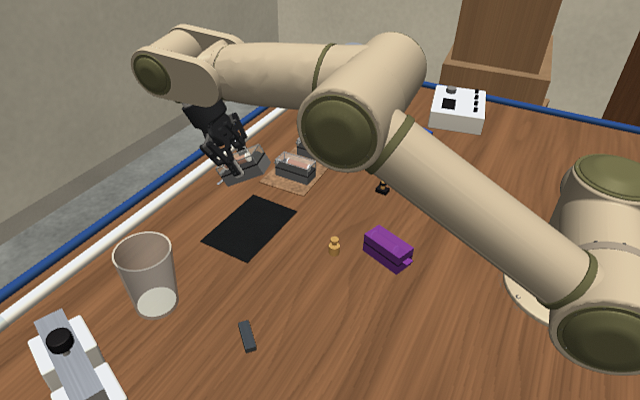

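The coil lies at the tab end: its flange runs over rows 203–223, where the model predicts about 203–210 for fully slid. The arm is still, the two tight cases stand on the cork, and everything else is where it was. Handing in.

```bash
python3 -c "
from h import *
print(ctrl.finish_job())"
```

```text
the job is handed in; nothing more can be done
None
```

I tipped all three cases. The loose one is the case that started farthest to the robot's right, near (492, -254) mm; the pictures don't show which letter it carries. I set it back down, stood the two tight ones underside-down on the cork, then picked the loose one up again and handed the job in at about 25.6 s.

**Last checks before handing in:**
- **Loose case:** it is held about 45 mm wide in the gripper, tipped 30° with the tab end down. The TCP is at (649, 146, 156) mm over the mat centre, which I measured at (649, 146). The case's underside is about 14 cm above the mat and its middle about 16 cm. The arm is still.
- **Its coil:** the wrist picture shows the coil at the tab end, 15–18 mm along. It slipped back roughly 3 mm when the case was levelled to set it down, and slid to the tab end again in the final tip.
- **Tight cases:** both are within the cork's edges, about 115 mm apart. Their coils did not visibly move when tipped.
- **Other things:** I saw nothing else moved. In the last pictures the weight, post and jar were judged by eye only; the ones I could measure were within a few mm of where they started.

I took "upright" to mean right way up, underside down, not standing on end.

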